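# Check a temple-jig channel with a dial depth gauge

### The arm

A 6-joint arm with a two-finger parallel gripper is mounted at the origin on the work surface. World frame = base frame: x ahead of the robot, y to its left, z up, the work surface at z = 0. Lengths are in m, angles in rad, forces in N, time in s.
With the tool pointing down it reaches from about 0.325 to 0.775 m from the base axis. Payload 5.5 kg.
Tool frame: the origin (TCP) lies between the finger pads; the fingertips stand 8 mm ahead of it and the grasp point (between the pads) lies 11 mm behind it (tcp_to_tips is the distance from the TCP to the fingertips, in m); z points along the fingers, y is the line along which they close (so a half turn about z gives the same grasp; the last joint's range is limited). The gripper opens to 88 mm and grips with 3 to 60 N. Pads are 20 mm wide; open, the fingers measure 115 mm over their backs; the gripper's body (75 mm by 178 mm) begins 61 mm behind the grasp point.
Start: joints at [1.247, 0.091, 1.231, -0, 1.82, -0.057], TCP at [0.158, 0.579, 0.201] pointing down, gripper open.
Joint ranges: [-2.87, 2.87], [-0.86, 2.18], [0.17, 2.46], [-1.51, 4.65], [0.06, 2.69], [-2.65, 2.65]. Speed limits (rad/s): [2.57, 2.57, 3.01, 3.14, 3.14, 3.14].

### API

Orientations are given as a unit quaternion [w, x, y, z].
In Python, from bench import * gives the robot as it stands. Calls block until the motion is done:
- move_to(position, orientation): joint-space move of the TCP to a pose.
- move_l(position, speed=0.15, orientation=None): straight line of the TCP; orientation=None keeps the orientation; speed is the mean speed in m/s.
- movej(angles): joint-space move.
- gripper_open() and close(): open the fingers fully, or close them until they stop; the grip force is fixed at half the most.
- hold(seconds).
- inverse_kinematics(position, orientation): joint angles nearest the present ones, or None.
- state(): the state.
- get_image(name): name is "scene" or "top"; returns a dict with "frame" (480x640x3 uint8, blue, green, red), "depth" (480x640 float32, m along the optical axis (not along the pixel's ray), 0 where there is no reading), "camera_matrix" (3x3 intrinsics, pixels), "view" (4x4, takes a point from world to camera coordinates). Camera axes: x right, y up, looking along -z (the intrinsics and any distortion apply to the point x, -y, -z); pixel columns grow to the right and rows downward; lengths in m; the calibration is good to about 2 mm. A picture is of the moment at which its call begins.
A pose or a line that the arm cannot do raises IKError and nothing moves.
- job_done(): hands the job in; it is judged then, once.
The state is a dict: "time": time; "joint_pos": joint angles; "dq": joint speeds; "joint_torque": joint torques, N m; "ee_pos": TCP position; "ee_rot": TCP orientation; "ft_force": force on the tool from outside, world axes, zero at the start; "moment": the same for the moment, N m; "finger_gap": finger opening in m; "finger_force": force on a finger pad.
Only numpy, scipy, OpenCV 4.12 (cv2) and the standard library are available. Lean on these libraries where they do the work, as an engineer would, in place of code of your own. Each camera call takes 0.05 s, during which the arm holds its last target. There are 200 camera calls.

### The job

Take the dial depth gauge from its wooden rest and check the depth of the channel cut across the aluminium jig bar in the vice: feel for the channel with the sprung probe, press until the gauge's base sits flat on the bar with the probe on the channel's floor, and hold it flat and still for about two seconds so the dial can be read. Press only as hard as the spring needs, never hard enough to strain the gauge. Then stand the gauge upright back in its rest, probe hanging free in the hole, let go of it, and leave everything else on the bench where it lies.

Things in the scene. Friction and masses are not known exactly. Their poses are not given: they have to be found in the camera images.
- gauge_grip (a point): Dial depth gauge, about 0.25 kg, upright in its wooden rest. This point: centre of its round dial head, 52 mm above the base's underside. Head 54 mm across, its two flat faces 20 mm apart; z up, y square to the faces (white dial looks to -y; pinch across the faces from above), x along the base. A cap on the spindle stands 34 mm above this point, up to 43 mm with the probe pushed in.
- gauge_base (a point): Middle of the underside of the gauge's flat steel base, axes as the gauge. The base is 60 mm (x) by 26 mm (y), 10 mm high; fully out, the probe stands 9 mm below it. The dial's pointer turns once for 10 mm of probe travel and stands upright when the tip is level with the base. The gauge is an instrument: it must not bear on the bar or vice with more than 25 N.
- probe (a joint): Sprung probe's travel into the gauge, m (what the dial shows): 0 = fully out, 9 mm below the base; 0.009 = tip level with the base, as on plain bar. Depth of a channel = 9 mm less this, once the base sits flat. Flat-ended, 4 mm thick. Preloaded spring: 4.0 N at 0, 4.9 N at 3 mm, 6.7 N at 9 mm, more than the gauge's weight, so it must be pressed.
- vice: Steel machine vice bolted to the bench, 190 mm long (x; its screw end, at -x, reaches 109 mm) by 100 mm over its foot, jaws 74 mm wide (y) and 62 mm high; origin under its centre on the bench. It grips an aluminium jig bar 130 mm long (y) and 32 mm wide (x). Vice and bar do not give.
- bar_mid (a point): Vice's centre, level with the jig bar's top, 70 mm above the bench, 8 mm above the jaws. Axes as the vice: y along the bar, x across. The top is flat but for one square-edged channel right across it (along x), 7 mm wide, 4.5 to 7.5 mm deep (to be read). The bar was clamped by hand: the channel's middle lies anywhere within 15 mm of this point along y, to be found by feel or sight.
- rest: Wooden gauge rest fixed to the bench, a block 84 mm (x) by 56 mm (y) by 30 mm high, origin under its centre. The gauge stands on its top, base along x.
- rest_hole0 (a point): Middle of the mouth of the rest's hole, on the top of the block 30 mm above the bench: 16 mm across and 22 mm deep; the probe hangs in it when the gauge is put away.
- spectacles: Bystander: a pair of black-rimmed spectacles standing open on the bench, about 140 by 135 by 46 mm high; origin under the bridge.
- screwdriver: Bystander: small screwdriver lying on the bench, 150 mm long.
- amber_bottle: Bystander: amber bottle with white cap, 56 mm across, 115 mm high; origin under its middle.
- glue_bottle: Bystander: small red bottle, 28 mm across, 75 mm high; origin under its middle.
- spare_bar: Bystander: plain aluminium bar lying on the bench, 110 by 32 by 20 mm, with no channel.
- glasses_case: Bystander: black spectacle case, 160 by 62 by 43 mm high.
- lens_blank: Bystander: uncut lens lying on the bench, 70 mm across, 9 mm high.
- pliers: Bystander: small steel pliers lying on the bench, 125 mm long.

How it is judged:
By the outcome, as a careful person would: the job done as asked, in the order asked, and still so for the second after the job is handed in, with the robot touching nothing.
It also fails if it takes over 72 s, if anything falls off the work surface, if the arm or the gripper's body presses on something with over 40 N, if the wrist force passes 120 N, or if a joint passes its speed limit or range.

## Working session

There is one attempt and no reset: what is moved stays moved. The work goes in short steps, each a Python script; the robot and the scene stay as the last script left them, time stands still between calls to the robot, and variables do not carry over. Pictures are saved under pics/ and viewed, at most 10 in all, crops included, and the job is handed in when it is done.

```bash
mkdir -p pics; ls; cat > h.py <<'E'
from bench import *
import numpy as np, cv2
def cloud(im):
    K=im["camera_matrix"];d=im["depth"];v,u=np.mgrid[:480,:640]
    p=np.stack([(u-K[0,2])/K[0,0]*d,-(v-K[1,2])/K[1,1]*d,-d,np.ones_like(d)],-1)
    w=p@np.linalg.inv(im["view"]).T
    w[d<=0]=np.nan
    return w[...,:3]
E
python3 - <<'E'
from h import *
for n in("scene","top"):
    im=get_image(n);cv2.imwrite(f"pics/{n}0.png",im["frame"]);np.savez(f"{n}0.npz",**im)
    print(n,im["camera_matrix"],np.linalg.inv(im["view"]))
s=state();print(s)
E
```

```text
pics
scene [[593.49167097   0.         314.04480258]
 [  0.         593.49167097 238.01331544]
 [  0.           0.           1.        ]] [[ 0.85956775 -0.38899737  0.33139755  1.01648028]
 [ 0.51090543  0.6403273  -0.57354737 -0.7186659 ]
 [ 0.01090552  0.66231563  0.74914557  1.02029588]
 [ 0.          0.          0.          1.        ]]
top [[587.62047278   0.         322.07928411]
 [  0.         587.62047278 233.82771121]
 [  0.           0.           1.        ]] [[-0.0743979   0.97156658 -0.22477396  0.32392566]
 [-0.99722723 -0.07210457  0.01840613  0.00955679]
 [ 0.00167555  0.2255201   0.97423708  1.34554869]
 [ 0.          0.          0.          1.        ]]
{'time': 0.1, 'joint_pos': array([ 1.24727632e+00,  9.17857261e-02,  1.23169205e+00,  1.17277675e-05,
        1.81982758e+00, -5.66985687e-02]), 'dq': array([ 0.00127497, -0.00217797, -0.00203425,  0.00170797, -0.00019013,
       -0.00056313]), 'joint_torque': array([ 3.06506052e-03, -4.47858846e+01, -4.07569492e+01,  7.00693089e-02,
        2.83966359e-02, -1.33005715e-04]), 'ee_pos': array([0.15810416, 0.57849279, 0.20026016]), 'ee_rot': array([-1.67403271e-04,  1.33013847e-01,  9.91113809e-01, -8.39848725e-04]), 'ft_force': array([-1.02616484,  0.18865741,  0.04299632]), 'moment': array([ 0.03439674, -0.02904384,  0.05847617]), 'finger_force': 0.0, 'finger_gap': 0.08797819582272803}
```

View pics/scene0.png

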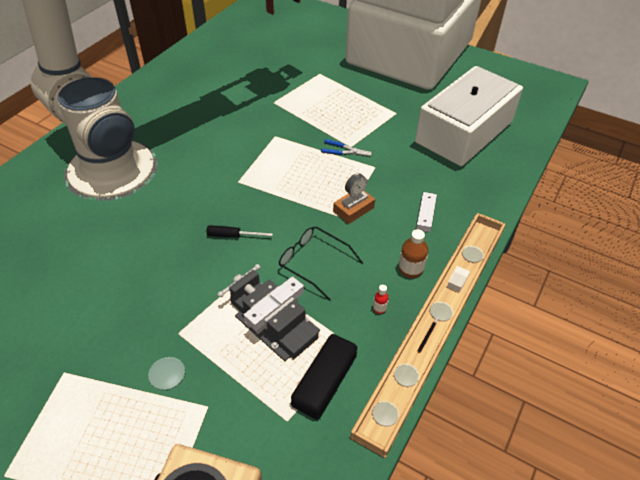

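View pics/top0.png

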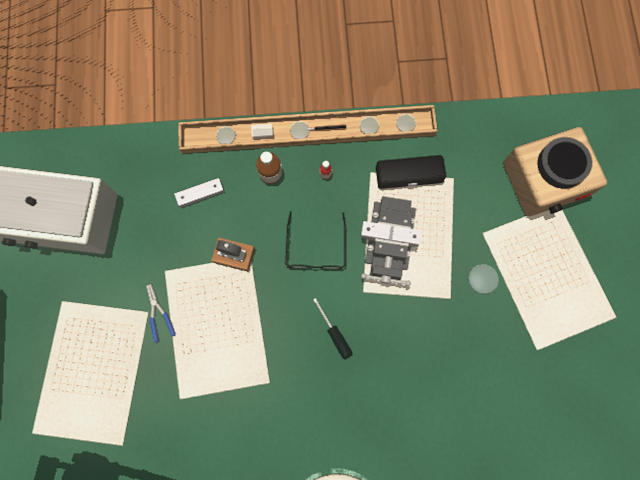

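The scene view shows the gauge in its rest at (355,195) and the vice with the bar at (275,305). In the top view the rest is at (233,254), the vice at (390,240), and the spectacles between them at (316,245).

```bash
cat > m.py <<'E'
from h import *
def rect(P,name):
    xy=(P[:,:2]*1000).astype(np.float32);r=cv2.minAreaRect(xy);b=cv2.boxPoints(r)
    print(name,len(P),"c",np.round(r[0],1),"size",np.round(r[1],1),"ang",round(r[2],2),"z",np.round(np.median(P[:,2])*1000,1))
for n in("top","scene"):
    im=dict(np.load(f"{n}0.npz"));w=cloud(im)
    def sel(cx,cy,R,z0,z1):
        m=(np.hypot(w[...,0]-cx,w[...,1]-cy)<R)&(w[...,2]>z0)&(w[...,2]<z1);return w[m]
    if n=="top":
        g=w[254,233];v=w[236,390];print(g,v)
    rect(sel(g[0],g[1],.09,.024,.034),n+" rest top")
    rect(sel(g[0],g[1],.09,.036,.044),n+" base top")
    rect(sel(g[0],g[1],.09,.055,.2),n+" head")
    rect(sel(g[0],g[1],.09,.105,.2),n+" cap")
    rect(sel(v[0],v[1],.12,.067,.075),n+" bar")
    rect(sel(v[0],v[1],.13,.057,.0645),n+" jaws")
    rect(sel(v[0],v[1],.15,.012,.1),n+" vice")
t=cv2.imread("pics/top0.png");s=cv2.imread("pics/scene0.png")
a=cv2.resize(t[215:265,350:430],(800,500),interpolation=cv2.INTER_CUBIC)[:300]
a=cv2.resize(t[205:265,350:430],(400,300),interpolation=cv2.INTER_CUBIC)
b=cv2.resize(s[270:345,225:325],(400,300),interpolation=cv2.INTER_CUBIC)
c=cv2.resize(t[229:274,203:263],(400,300),interpolation=cv2.INTER_CUBIC)
d=cv2.resize(s[165:225,315:395],(400,300),interpolation=cv2.INTER_CUBIC)
cv2.imwrite("pics/crop1.png",np.vstack([np.hstack([a,b]),np.hstack([c,d])]))
E
python3 m.py
```

```text
[0.5863824  0.18466912 0.07374657] [ 0.60265438 -0.16535768  0.06733595]
top rest top 421 c [598.4 191.8] size [85.3 57.1] ang 71.7 z 30.2
top base top 120 c [596.  190.7] size [72.5 52.7] ang 72.43 z 39.5
top head 286 c [598.9 191.7] size [52.7 21.3] ang 69.58 z 103.2
top cap 121 c [598.9 190.8] size [37.1 21. ] ang 70.59 z 108.4
top bar 771 c [ 612.9 -169.3] size [130.   98.9] ang 77.06 z 70.5
top jaws 976 c [ 590.2 -166.9] size [162.1 121.1] ang 6.39 z 61.5
top vice 3833 c [ 632.6 -148.1] size [185.4 253.1] ang 72.48 z 59.1
scene rest top 360 c [600.2 190.5] size [89.4 59.8] ang 70.78 z 28.4
scene base top 141 c [601.2 190.2] size [61.3 28.3] ang 63.86 z 38.5
scene head 389 c [600.9 189.8] size [55.4 23.9] ang 69.4 z 90.6
scene cap 55 c [600.6 189.1] size [26.8 22.3] ang 71.77 z 106.8
scene bar 654 c [ 611.8 -169.8] size [130.6  34.8] ang 76.21 z 68.6
scene jaws 1303 c [ 594.4 -165. ] size [131.1 151. ] ang 74.67 z 60.4
scene vice 4781 c [ 634.5 -147.6] size [188.8 249.4] ang 73.12 z 55.0
```

View pics/crop1.png

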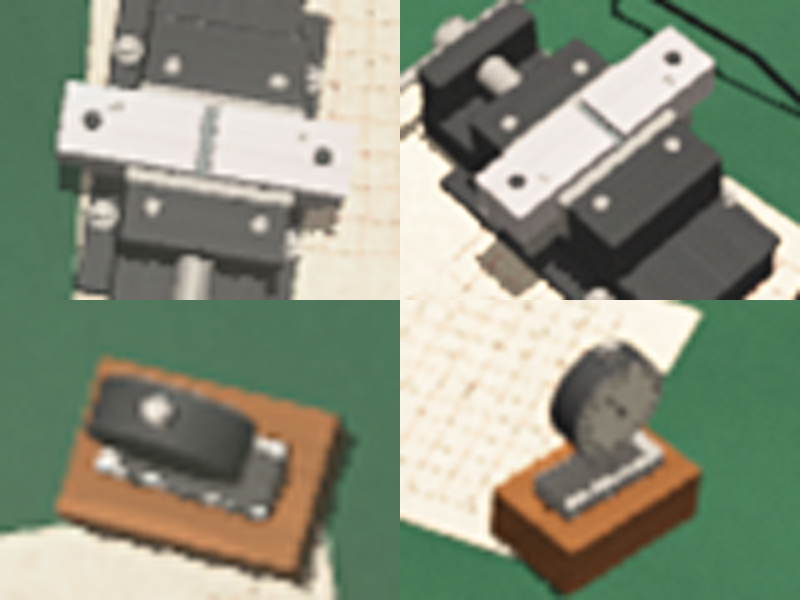

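The channel shows as a dark line at about top (391,233) and scene (276,299), and the cap is at top (226,245). The dial faces the scene camera, so gauge x points at about +70°. Next I'll intersect those pixel rays with the known heights.

```bash
cat >> h.py <<'E'
def ray(im,u,v,z):
    K=im["camera_matrix"];T=np.linalg.inv(im["view"])
    d=T[:3,:3]@np.array([(u-K[0,2])/K[0,0],-(v-K[1,2])/K[1,1],-1]);o=T[:3,3]
    return o+d*(z-o[2])/d[2]
def quat(yclose_deg,flip=0):
    a=np.radians((yclose_deg+90+180*flip)/2);return np.array([0,np.cos(a),np.sin(a),0])
E
python3 - <<'E'
from h import *
t=dict(np.load("top0.npz"));s=dict(np.load("scene0.npz"))
f=lambda x,y,k,x0,y0:((x+.5)/k-.5+x0,(y+.5)/k-.5+y0)
print("chan top",ray(t,*f(210,108,5,350,205),.07),ray(t,*f(203,172,5,350,205),.07))
print("chan scene",ray(s,*f(182,102,4,225,270),.07),ray(s,*f(224,133,4,225,270),.07))
print("cap",ray(t,*f(156,107,400/60,203,229),.116),ray(s,*f(217,45,5,315,165),.116))
# bar rect limited to bar
for n,im in(("top",t),("scene",s)):
    w=cloud(im);a=np.radians(-13.5);c=np.array([.612,-.1695])
    d=w[...,:2]-c;x=d[...,0]*np.cos(a)+d[...,1]*np.sin(a)
    m=(abs(x)<.019)&(np.hypot(*np.moveaxis(d,-1,0))<.075)&(abs(w[...,2]-.07)<.004)
    print(n,cv2.minAreaRect((w[m][:,:2]*1000).astype(np.float32)))
for y in(160,):
  for fl in(0,1):
    for p in([.6,.191,.071],[.611,-.17,.12]):print(fl,inverse_kinematics(np.array(p),quat(y,fl)))
E
```

```text
chan top [ 0.62416879 -0.170816    0.07      ] [ 0.59523007 -0.16474981  0.07      ]
chan scene [ 0.59887325 -0.16494609  0.07      ] [ 0.62661768 -0.16985826  0.07      ]
cap [0.59918218 0.19300317 0.116     ] [0.60212715 0.19154896 0.116     ]
top ((612.2445068359375, -169.0849609375), (129.93539428710938, 37.571163177490234), 76.33856201171875)
scene ((611.5650024414062, -169.37657165527344), (131.86727905273438, 34.91206359863281), 76.62709045410156)
0 [ 2.54167324e-01  1.83099367e-01  1.36076941e+00 -4.44089210e-16
  1.59772388e+00 -2.53835948e+00]
0 None
1 [ 2.54167324e-01  1.83099367e-01  1.36076941e+00 -4.44089210e-16
  1.59772388e+00  6.03233174e-01]
1 [-3.25004667e-01  1.81917393e-01  1.27517535e+00 -4.44089210e-16
  1.68449991e+00  2.40611838e-02]
```

```bash
python3 - <<'E'
from h import *
q=quat(160,1);p=np.array([.600,.1915,.0])
move_to(p+[0,0,.20],q)
move_l(p+[0,0,.072],speed=.1)
f0=state()["ft_force"];close();s=state();print(s["finger_gap"],s["finger_force"],s["ee_pos"],f0,s["ft_force"],s["time"])
hold(.3)
cv2.imwrite("pics/g.png",get_image("scene")["frame"][110:230,290:410])
move_l(p+[0,0,.11],speed=.04);hold(.5);s=state();print(s["finger_gap"],s["ft_force"],s["moment"],s["time"])
im=get_image("scene");np.savez("scene1.npz",**im);a=im["frame"][110:230,290:410]
t=get_image("top");np.savez("top1.npz",**t);b=t["frame"][185:285,180:280]
cv2.imwrite("pics/g1.png",np.hstack([cv2.resize(a,(400,400),interpolation=2),cv2.resize(b,(400,400),interpolation=2)]))
E
```

```text
0.01975992282677465 29.932599663734436 [0.59992462 0.19149774 0.07195214] [0.27159326 0.06661283 0.73044298] [-0.96925787 -0.01482581 -0.01582706] 4.6917
0.01922990314429454 [ 0.10953417 -0.38814333 -1.96387526] [-0.00116451  0.06981839 -0.01894055] 6.6417
```

View pics/g1.png

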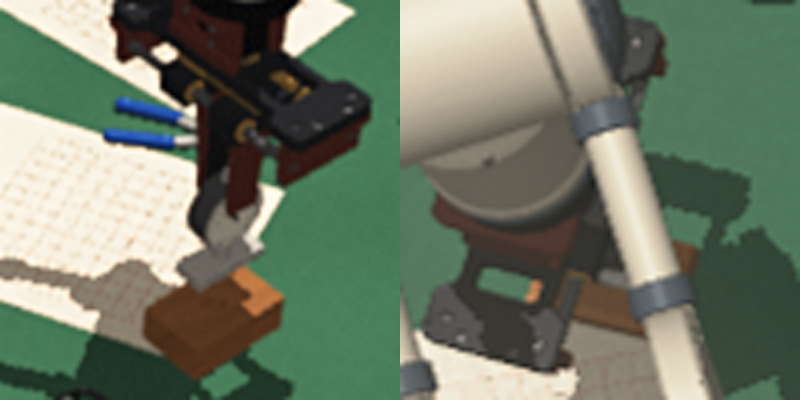

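The gauge is held and the weight reads about right: gap 19.2 mm, 2 N. The scene crop shows the base level above the rest, at about (220,265).

```bash
cat >> h.py <<'E'
def fz(n=4):
    v=[]
    for _ in range(n): hold(.02); v.append(state()["ft_force"][2])
    return np.mean(v)
def descend(p,z0,z1,step,b,lim):
    """step down until force over baseline passes lim; returns commanded z, force"""
    z=z0;f=0
    while z>z1+1e-6:
        z-=step;move_l(np.array([p[0],p[1],z]),speed=.02);f=fz(3)-b
        print(round((z-.112)*1000,2),round(f,2),end=" | ")
        if f>lim:break
    return z,f
E
python3 - <<'E'
from h import *
q=quat(166.5,1);p=np.array([.6115,-.1675])
move_l([.600,.1915,.19],speed=.15)
move_to([*p,.19],q);move_l([*p,.124],speed=.08);hold(.4)
b=fz(10);print("base",b,state()["ee_pos"],state()["time"]);open("b.txt","w").write(str(b))
z,f=descend(p,.124,.1125,.001,b,2.0)
s=state();print(z,f,s["ee_pos"],s["moment"],s["time"])
im=get_image("scene");np.savez("scene2.npz",**im)
cv2.imwrite("pics/v1.png",cv2.resize(im["frame"][235:345,215:335],(800,733),interpolation=2)[:600])
E
```

```text
base -2.5185481063550306 [ 0.61149306 -0.16750495  0.12398913] 10.3167
11.0 0.47 | 10.0 0.71 | 9.0 0.03 | 8.0 0.3 | 7.0 0.26 | 6.0 0.5 | 5.0 -0.24 | 4.0 -0.31 | 3.0 2.05 | 0.11499999999999999 2.049242631185944 [ 0.6116362  -0.16754388  0.11540339] [-0.12135514  0.12598652  0.00448567] 13.0167
```

View pics/v1.png

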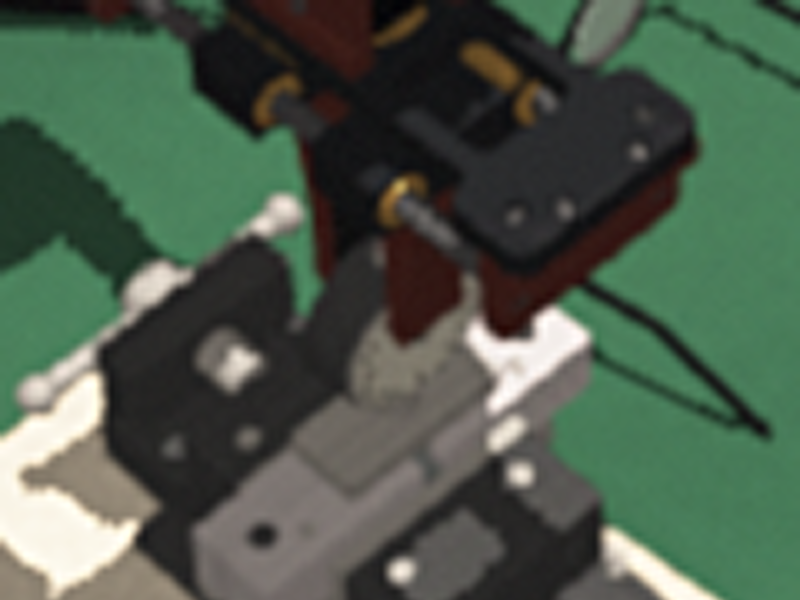

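Contact came 3.4 mm above flat rather than 9 mm, so the probe is on the channel floor. The image agrees: the channel's end at (432,465) lies under the middle of the base. Now I'll press gently.

```bash
python3 - <<'E'
from h import *
b=float(open("b.txt").read());p=np.array([.6115,-.1675])
z,f=descend(p,.115,.106,.0005,b,10.5)
s=state();print("\n",z,f,s["ee_pos"],s["ft_force"],s["moment"],s["time"])
F=[];P=[]
for _ in range(10):
    hold(.27);s=state();F.append(s["ft_force"][2]-b);P.append(s["ee_pos"][2])
print(np.round(F,1),np.round(P,5),s["ft_force"],s["moment"],s["finger_gap"],s["time"])
im=get_image("scene");np.savez("scene3.npz",**im)
cv2.imwrite("pics/v2.png",cv2.resize(im["frame"][270:330,230:310],(800,600),interpolation=2))
E
```

```text
2.5 4.39 | 2.0 4.85 | 1.5 5.0 | 1.0 4.8 | 0.5 5.6 | 0.0 5.78 | -0.5 8.3 | -1.0 9.72 | -1.5 11.21 | 
 0.1105 11.20666596543556 [ 0.61163316 -0.16765229  0.1119317 ] [-1.29703913 -0.40986412  8.12652031] [-0.07789792  0.53126818  0.01828399] 15.7667
[10.5 10.7 11.5 10.7 10.7 10.5 11.  10.5 10.7 10.9] [0.11189 0.11193 0.11189 0.11192 0.1119  0.11189 0.11194 0.1119  0.11189
 0.11188] [-1.67262853 -0.35789492  8.4063166 ] [-0.07794971  0.47896025  0.0279172 ] 0.019326340563067344 18.4333
```

View pics/v2.png

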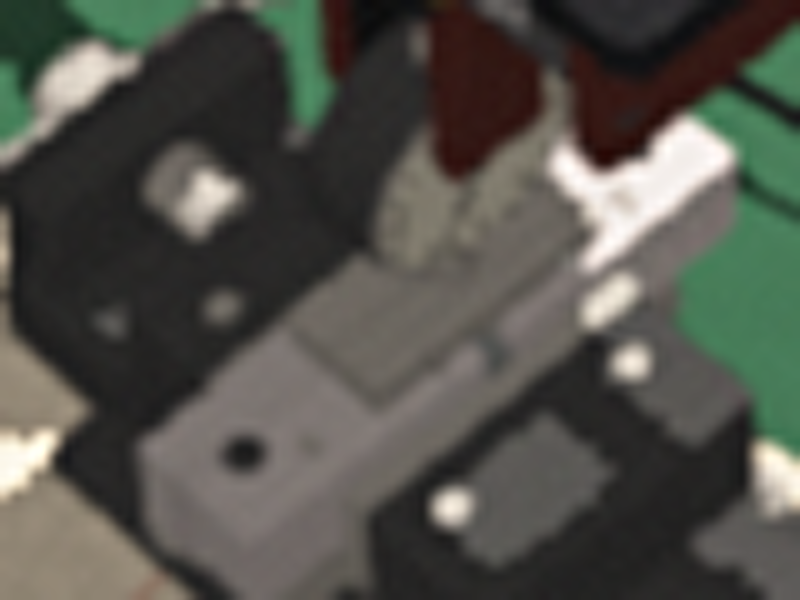

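The force has a knee at the expected height, but the rise after it was soft. I'll check with a small load cycle that the base really is flat.

```bash
python3 - <<'E'
from h import *
from scipy.spatial.transform import Rotation as R
b=float(open("b.txt").read());p=np.array([.6115,-.1675])
def log(c):
    move_l([*p,.112+c/1000],speed=.01);hold(.25);f=fz(6)-b;s=state();q=s["ee_rot"]
    zax=R.from_quat([q[1],q[2],q[3],q[0]]).as_matrix()[:,2]
    print(c,"f",round(f,2),"z",round(s["ee_pos"][2]*1000,3),"tilt mrad",np.round(zax[:2]*1000,2),"F",np.round(s["ft_force"],1),"M",np.round(s["moment"],2));return f
for c in(-1,-.5,0,.5,0,-.5,-1,-1.5,-2,-2.5):
    if log(c)>15:break
hold(2.3);print(fz(6)-b,state()["ee_pos"],state()["time"])
im=get_image("scene");np.savez("scene4.npz",**im)
E
```

```text
-1 f 9.12 z 111.914 tilt mrad [ 0.77 -0.4 ] F [-1.2 -0.7  6.3] M [-0.1   0.42  0.01]
-0.5 f 8.25 z 111.938 tilt mrad [ 0.45 -0.28] F [-0.7  0.2  5.4] M [-0.18  0.26 -0.04]
0 f 6.56 z 111.953 tilt mrad [ 0.02 -0.01] F [ 0.6 -1.   4. ] M [-0.16  0.07  0.06]
0.5 f 5.19 z 112.471 tilt mrad [-0.05  0.04] F [0.3 0.1 2.4] M [-0.22 -0.01  0.04]
0 f 5.48 z 112.034 tilt mrad [ 0.05 -0.03] F [ 0.6 -0.7  3.5] M [-0.18  0.08  0.05]
-0.5 f 7.81 z 111.939 tilt mrad [ 0.41 -0.23] F [ 0.3 -0.4  5.6] M [-0.15  0.21  0.04]
-1 f 9.26 z 111.92 tilt mrad [ 0.75 -0.38] F [-1.8 -0.3  6.7] M [-0.11  0.34  0.02]
-1.5 f 10.83 z 111.922 tilt mrad [ 1.19 -0.56] F [-1.9 -0.4  7.9] M [-0.12  0.58 -0.02]
-2 f 12.63 z 111.901 tilt mrad [ 1.55 -0.69] F [-2.4  0.6 10. ] M [-0.04  0.57 -0.  ]
-2.5 f 13.92 z 111.859 tilt mrad [ 1.88 -0.8 ] F [-2.9  0.7 11.4] M [-0.02  0.75  0.02]
14.089827453368269 [ 0.61167883 -0.16769132  0.11187945] 26.8833
```

The base is flat: height is rigid at 111.92 mm while the force goes from 8 to 14 N, and the spring plateau is about 5.3 N. I'll do one more gentle two-second hold, then return the gauge.

```bash
python3 - <<'E'
from h import *
b=float(open("b.txt").read());p=np.array([.6115,-.1675]);r=np.array([.600,.1915])
move_l([*p,.111],speed=.01);hold(2.4);print(fz(6)-b,state()["ee_pos"])
move_l([*p,.13],speed=.03);move_l([*p,.19],speed=.12)
move_to([*r,.19],quat(160,1));move_l([*r,.095],speed=.1);hold(.4);b=fz(8);print(b,state()["time"])
move_l([*r,.075],speed=.04);print("hole",fz(5)-b)
z,f=descend(r,.075,.0705,.0005,b,2.0)
s=state();print("\n",z,f,s["ee_pos"],s["time"])
gripper_open();hold(.3);print(state()["finger_gap"],state()["ft_force"])
move_l([*r,.20],speed=.1);hold(.2)
move_l([.45,.19,.25],speed=.2);hold(.3)
ims=[get_image(n) for n in("scene","top")]
for n,i in zip(("scene5","top5"),ims):np.savez(n+".npz",**i);cv2.imwrite(f"pics/{n}.png",i["frame"])
a=ims[0]["frame"][160:230,320:390];c=ims[1]["frame"][224:284,203:263]
cv2.imwrite("pics/r.png",np.hstack([cv2.resize(a,(400,400),interpolation=2),cv2.resize(c,(400,400),interpolation=2)]))
print(state()["time"])
E
```

```text
9.922388064043435 [ 0.61161005 -0.16763507  0.11192714]
-2.391445055458758 34.15
hole 0.3475686531257587
-37.5 0.13 | -38.0 0.14 | -38.5 0.02 | -39.0 -0.12 | -39.5 0.17 | -40.0 0.43 | -40.5 3.5 | 
 0.0715 3.4987332093515198 [0.6000869  0.19153493 0.07198933] 36.9833
0.08807513234428017 [-0.18378749 -0.81376374 -0.59690693]
41.3917
```

View pics/r.png

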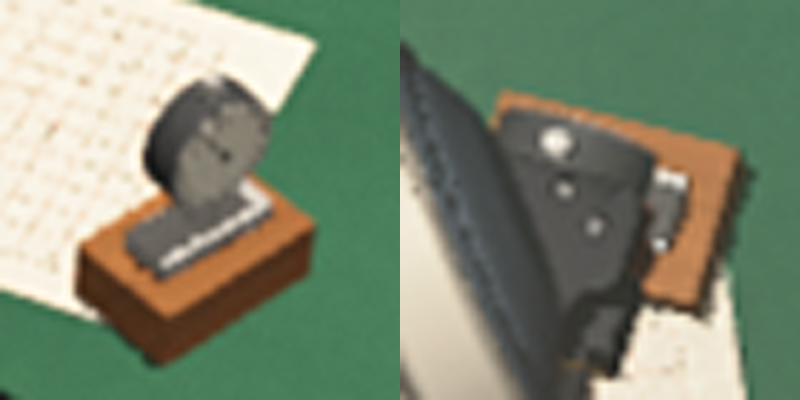

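The gauge stands upright and level in its rest, with the dial at about (225,140) in the scene crop and the cap at (558,140) in the top crop, and the gripper is clear above it. The base landed at the same height as before (TCP 72.0 mm).

```bash
python3 -c "
from h import *
print(state()['ft_force'],state()['time']);print(job_done())"
```

```text
[-0.11614207 -0.11184622 -0.26844779] 41.3917
the job is handed in; nothing more can be done
None
```

The job is done and handed in at 41 s: the gauge was held flat on the bar with its probe on the channel floor for over two seconds at about 10 N (14 N at most), then stood back upright in its rest and released; I didn't read the dial, but the probe touched about 3.4 mm above flat, so the channel is roughly 5.5 mm deep.

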